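# Reassemble the tilted dressing keeper

### The arm

A 6-joint arm with a two-finger parallel gripper is mounted at the origin on a cart in front of the work surface, level with it; the furniture and walls round the work are solid. World frame = base frame: x ahead of the robot, y to its left, z up, the work surface at z = 0. Lengths are in m, angles in rad, forces in N, time in s.
With the tool pointing down it reaches from about 0.25 to 0.725 m from the base axis. Payload 4 kg.
Tool frame: the origin (TCP) lies midway between the tips of the shut fingers; the grasp point (between the pads) lies bot.pinch_z behind it (bot.pinch_z is the distance from the TCP to the grasp point, in m); z points along the fingers, y is the line along which they close (so a half turn about z gives the same grasp; the last joint's range is limited). The gripper opens to 85 mm and grips with 20 to 120 N. Pads are 22 mm wide; open, the fingers measure 114 mm over their backs; the gripper's body (76 mm by 85 mm) begins 54 mm behind the grasp point. The pads swing forward as they close: fully open they stand 13 mm farther back than shut.
Start: joints at [1.206, 0.241, 0.005, 1.335, 0, 1.571], TCP at [0.178, 0.467, 0.231] pointing down, gripper open.
Joint ranges: [-2.72, 2.72], [-1.05, 1.87], [-1.09, 1.28], [-1.99, 2.15], [-1.42, 1.44], [-3.14, 3.14]. Speed limits (rad/s): [2.79, 2.79, 3.14, 3.14, 3.14, 3.14].

### API

Orientations are given as a unit quaternion [x, y, z, w].
In Python, from workcell import bot gives the robot as it stands.
- The arm moves only by the shell command python3 jog.py 'ROWS'. ROWS is a JSON list of rows, 1 to 10 of them, each of 7 numbers: a rotation vector rx, ry, rz in rad, then dx, dy, dz in m, then the finger opening in m; each row is the pose to reach, as a shift and turn from the pose commanded when the command began, along the tool's axes at that moment; what a row does not reach only later rows make up. A row lasts 1/8 s, in which the tool goes at most 0.0625 m and 0.188 rad, less where a joint would pass 70% of its speed; a pose out of reach is approached as far as the arm can. The fingers move at their own pace and stop on an object; the grip force is fixed at half the most. Time passes only in rows, so rows that do not move let the fingers close. It prints the time, the measured TCP pose, the force, the opening and the grip force at its end.
- bot.get_obs(): the state, without advancing time (a new reading comes with each control period).
- bot.camera(name): name is "side" or "top"; returns the picture (384x512x3 uint8, red, green, blue); there is no depth.
- bot.calibration(name): a dict with "mtx" (3x3 intrinsics, pixels), "R" (3x3) and "t" (3): a world point X has camera coordinates R X + t. Camera axes: x right, y down, z forward; pixel columns grow to the right and rows downward; lengths in m; the calibration is good to about 2 mm. A picture is of the moment at which its call begins. calibration takes no time and is no camera call.
- bot.job_done(): hands the job in; it is judged then, once.
The state is a dict: "clock": time; "joint_pos": joint angles; "joint_vel": joint speeds; "tau": joint torques, N m; "eef_pos": TCP position; "tool_rot": TCP orientation; "ft_force": force on the tool from outside, world axes, zero at the start; "ft_torque": the same for the moment, N m; "grip_width": finger opening in m; "grasp_force": force on a finger pad.
Only numpy, scipy, OpenCV 4.12 (cv2) and the standard library are available. Lean on these libraries where they do the work, as an engineer would, in place of code of your own. Each camera call takes 0.05 s, during which the arm holds its last target. There are 200 camera calls.

### The job

Put the yellow dressing keeper back together: stand the steel pot all the way down in the open, tilted yellow-ringed base, then lower the yellow hood over the pot, square to the tilted base and with its four lugs in the gaps between the claws, until its rim sits flat. Turn the hood clockwise (seen from above the hood) until its lugs are fully home against the stops under the claws, and let go. Do not shift the vegetables, tub, jar and tin that stand about.

Things in the scene. Friction and masses are not known exactly. Their poses are not given: they have to be found in the camera images.
- keeper_base: fixed open base of the yellow keeper: grey cup with black claws and a yellow-ringed rim, 124 mm wide (129 mm over the ring), on a steel foot, leaning 30 degrees towards the robot. Origin: centre of the flat rim face, 95 mm above the worktop. z: out of the mouth along the cup's tilted axis; x: up the slope, away from the robot; y: left. All base points have these axes.
- base_seat (a point): centre of the floor of the pot's well, 34 mm below the rim face on the cup's axis. The well is round, 65 mm in diameter; a neck of 75 mm outer diameter stands 8 mm above the rim face round its mouth, flared inside to about 69 mm.
- base_claw (a point): on the rim face under one of four claws, 58 mm from the axis on base +x; the others are on +y, -x, -y. Each claw is an overhang (radius 51 to 65 mm, underside 10 mm and top 15 mm above the rim face) from -13 to +17 degrees about base z, with a stop post down to the rim at its clockwise end (-19 to -13 degrees). No spring or click, only light friction.
- base_gap (a point): on the rim face in one of the four gaps between claws, 58 mm from the axis at +44 degrees about base z from base +x (others 90 degrees apart). Lugs go down here, lug centres 30 to 58 degrees; then the hood turns clockwise seen from above it (negative about base z) by about 45 degrees until the lugs meet the stops: hood x then lies along base x or y, within about 3 degrees.
- pot: loose open steel pot, a straight round hollow shell 60 mm in outer diameter (62 mm bead in the top 3 mm), 90 mm tall, wall 2 mm, lower edge bevelled, 0.08 to 0.17 kg, upright on the worktop. Origin: centre of its underside; z up through its mouth. Nested, its underside is on the well's floor and its upper 48 mm stick out above the neck.
- hood: loose yellow hood, a hollow shell open below, rim down on the worktop: 90 mm outer, 82 mm inner diameter, 61 mm deep inside, roof at 67 mm. Four lugs flush with the rim on hood +x, +y, -x, -y reach 57 mm radius, 20 mm wide, 7 mm high. 0.13 to 0.25 kg. Origin: centre of the rim face; z up, x along the grip bar. It clears the base's neck by about 3 mm all round.
- hood_bar (a point): middle of the black grip bar on the hood's roof, 81 mm above the rim face on the hood's axis. The bar is 64 mm long (hood x), 13 mm thick (hood y), and stands from 67 mm (roof) to 98 mm above the rim face. Same axes as the hood.
- red_keeper: the neighbour: a keeper of the same make with a red hood, closed and locked, fixed; 124 mm foot, 190 mm tall. Origin: centre of the foot's underside. Nothing to do here; it shows how a closed keeper looks.
- onion: loose red onion, 64x67x71 mm, bystander on the worktop; origin at its underside.
- tomato: loose tomato, 74x72x69 mm, bystander; origin at its underside.
- tub: loose white plastic pot with red fruit print, 72x71x71 mm, bystander; origin at its underside.
- mustard_jar: loose small glass jar with a dark lid, 61x62x85 mm, bystander; origin at its underside.
- tin: loose small food tin, 57x57x72 mm, bystander at the back; origin at its underside.

How it is judged:
On the way, in this order (a step that is already met when the one before it is completed fails the run):
1. the pot stands all the way down in the base's well (z of pot in the frame of keeper_base below -0.03 m and distance between pot and keeper_base below 0.04 m and angle between the z axis of pot and the z axis of keeper_base, either way round below 0.14 rad), for 0.2 s.
2. the hood sits flat on the base over the nested pot, its lugs between the claws, not yet turned (z of pot in the frame of keeper_base below -0.03 m and z of hood in the frame of keeper_base below 0.004 m and distance between hood and keeper_base below 0.008 m and angle between the z axis of hood and the z axis of keeper_base, either way round below 0.08 rad and angle between the x axis of hood and the x axis of keeper_base, either way round above 0.4 rad and angle between the x axis of hood and the y axis of keeper_base, either way round above 0.4 rad), for 0.1 s.
At the end, for the whole second after the job is handed in: Pot down in the well (within 4 mm of its floor, 8 degrees of the base's axis); hood flat on the rim over it (within 4 mm, centre within 8 mm, 4.5 degrees) and turned home under the claws (hood x within 8 degrees of base x or y); both released and at rest (all of step 1 and z of hood in the frame of keeper_base below 0.004 m and distance between hood and keeper_base below 0.008 m and angle between the z axis of hood and the z axis of keeper_base, either way round below 0.08 rad and (angle between the x axis of hood and the x axis of keeper_base, either way round below 0.14 rad or angle between the x axis of hood and the y axis of keeper_base, either way round below 0.14 rad) and linear speed of each of hood, pot below 0.02 m/s); the robot touches nothing.
It fails at once if a bystander is shifted more than 30 mm (distance of any of onion, tomato, tub, mustard_jar, tin from where it was at the start of the episode above 0.03 m).
It also fails if it takes over 56 s, if anything falls off the work surface, if the arm or the gripper's body presses on something with over 40 N, if the wrist force passes 120 N, or if a joint passes its speed limit or range.

## Working session

There is one attempt and no reset: what is moved stays moved. The work goes in short steps, Python scripts to look and compute and a shell command to move; the robot and the scene stay as the last step left them, time stands still between calls to the robot, and variables do not carry over. Pictures are saved under pics/ and viewed, at most 10 in all, crops included, and the job is handed in when it is done.

```bash
ls; mkdir -p pics; python3 - <<'E'
from workcell import bot
import cv2
for n in("side","top"):
    im=bot.camera(n); cv2.imwrite(f"pics/{n}0.png",im[:,:,::-1]); c=bot.calibration(n); print(n,c)
print(bot.get_obs(),bot.pinch_z)
E
```

```text
jog.py
pics
workcell.py
side {'mtx': array([[496.94657271,   0.        , 256.77826404],
       [  0.        , 496.94657271, 189.96527349],
       [  0.        ,   0.        ,   1.        ]]), 'R': array([[-0.99210337,  0.12394414,  0.01920297],
       [ 0.07117091,  0.68239785, -0.72750799],
       [-0.10327441, -0.72039644, -0.68583042]]), 't': array([0.60045784, 0.05524296, 1.56590755])}
top {'mtx': array([[457.34846289,   0.        , 255.10998838],
       [  0.        , 457.34846289, 192.76727064],
       [  0.        ,   0.        ,   1.        ]]), 'R': array([[ 0.02209619, -0.99952228,  0.02160965],
       [-0.996618  , -0.02373288, -0.0786722 ],
       [ 0.07914747, -0.01979821, -0.9966663 ]]), 't': array([-0.05900761,  0.59789764,  1.27226188])}
{'clock': 0.1, 'joint_pos': array([ 1.20599790e+00,  2.41327952e-01,  3.84254872e-03,  1.33518239e+00,
       -1.80564674e-05,  1.57081482e+00]), 'joint_vel': array([-9.75022338e-04, -2.24482321e-03,  2.85581747e-03,  8.79607395e-05,
       -8.87228661e-04, -1.63689779e-04]), 'tau': array([-5.89590873e-04, -3.73138797e+01,  2.53010362e+01,  1.08473108e-02,
       -6.44305464e-05,  1.45624057e-06]), 'eef_pos': array([0.1781835 , 0.46656664, 0.23050055]), 'tool_rot': array([ 1.81398515e-01,  9.83409225e-01, -9.21849771e-04, -1.60845200e-04]), 'ft_force': array([-0.13772528,  0.30295976,  0.1018501 ]), 'ft_torque': array([0.03319687, 0.02260632, 0.03555215]), 'grasp_force': 0.0, 'grip_width': 0.08543459797533055} 0.0187
```

View pics/side0.png

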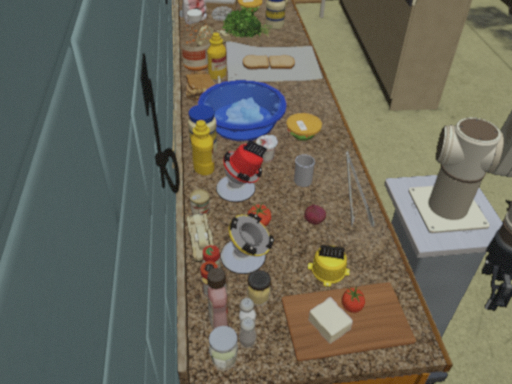

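View pics/top0.png

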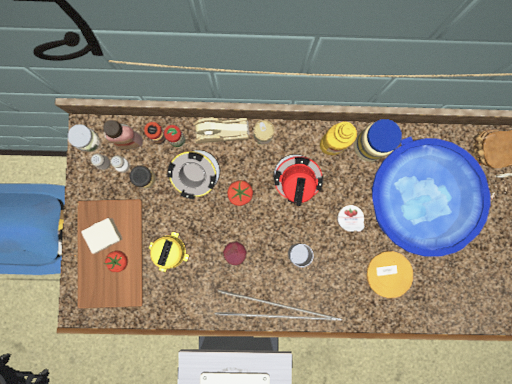

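The side view shows the base at about (250,235), hood (330,262), pot (304,170) and onion (315,214). In the top view the base is at (193,175), hood (167,252), pot (301,255), onion (234,254) and tomato (240,193). Next I'll zoom in on the parts.

```bash
python3 - <<'E'
import cv2,numpy as np
t=cv2.imread("pics/top0.png");s=cv2.imread("pics/side0.png")
f=lambda im,x,y,w,h,k:cv2.resize(im[y:y+h,x:x+w],None,fx=k,fy=k,interpolation=cv2.INTER_CUBIC)
a=f(t,145,145,60,65,5)
A=np.hstack([f(t,160,145,66,66,6),f(s,215,205,66,66,6)])
B=np.hstack([f(t,135,225,66,66,6)[:300],f(s,300,235,66,66,6)[:300]])
C=np.hstack([f(t,268,225,66,50,6)[:300],f(s,275,145,66,50,6)[:300]])
cv2.imwrite("pics/a.png",cv2.resize(A,(792,396)));cv2.imwrite("pics/b.png",np.vstack([B,C])[:600])
E
```

```text
(no output)
```

View pics/a.png

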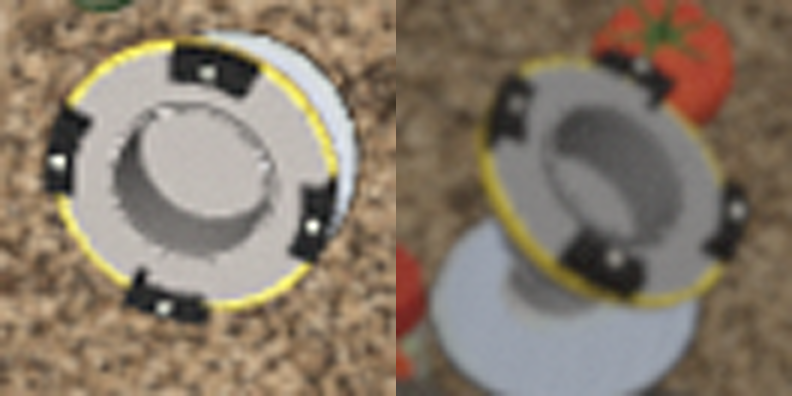

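View pics/b.png

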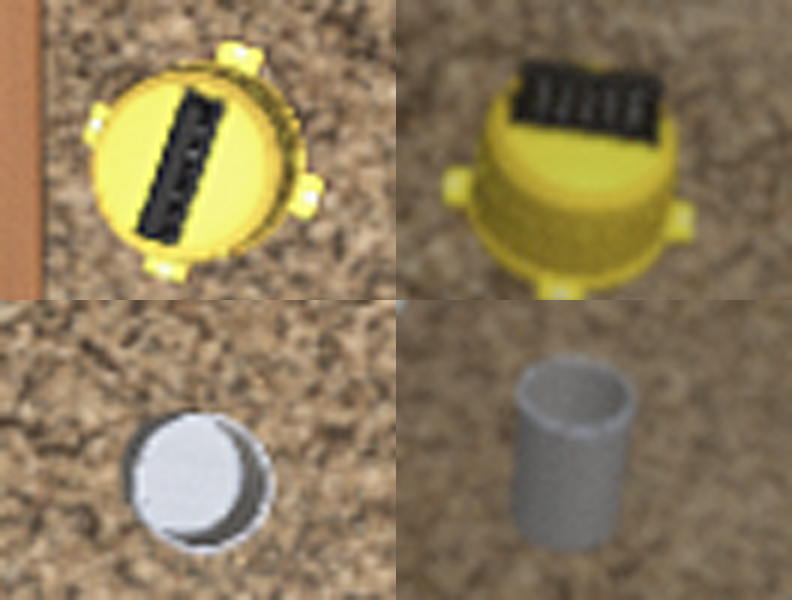

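The claws carry white dots that show up in both views, so I can triangulate those for the base. For the pot I'll use its rim ellipse, and for the hood its lugs and bar.

```bash
cat > h.py <<'E'
import cv2,numpy as np
from workcell import bot
from scipy.spatial.transform import Rotation as Ro
C={n:bot.calibration(n) for n in("top","side")}
def ray(n,p):
    c=C[n];d=c["R"].T@np.linalg.solve(c["mtx"],[p[0],p[1],1]);return -c["R"].T@c["t"],d/np.linalg.norm(d)
def plane(n,p,z):
    o,d=ray(n,p);return o+d*(z-o[2])/d[2]
def tri(a,b):
    o,d=ray("top",a);q,e=ray("side",b)
    k=np.linalg.lstsq(np.c_[d,-e],q-o,rcond=None)[0];u,v=o+k[0]*d,q+k[1]*e
    return (u+v)/2,np.linalg.norm(u-v)
def blob(im,p,f,r):   # weighted centroid of mask f near p
    x,y=map(int,np.round(p));w=im[y-r:y+r+1,x-r:x+r+1].astype(float);m=f(w)
    Y,X=np.mgrid[y-r:y+r+1,x-r:x+r+1];return np.array([(X*m).sum(),(Y*m).sum()])/m.sum()
def proj(n,X):
    c=C[n];q=c["mtx"]@(c["R"]@X+c["t"]);return q[:2]/q[2]
E
python3 - <<'E'
from h import *
t=cv2.imread("pics/top0.png");s=cv2.imread("pics/side0.png")
T=np.array([(207,72),(58,161),(163,307),(312,226)])/6-.4+[160,145]
S=np.array([(120,103),(218,259),(341,210),(245,66)])/6-.4+[215,205]
g=lambda w:np.clip(w.min(2)-w.min(2).min()-.4*np.ptp(w.min(2)),0,None)
P=[]
for a,b in zip(T,S):
    a2=blob(t,a,g,2);b2=blob(s,b,g,2);X,e=tri(a2,b2);P.append(X);print(a,a2,b,b2,X.round(4),round(e,4))
P=np.array(P);c=P.mean(0);print("c",c,"r",np.linalg.norm(P-c,axis=1))
x=P[0]-P[2];y=P[1]-P[3];n=np.cross(x,y);n/=np.linalg.norm(n);print("n",n,np.degrees(np.arccos(n[2])),"az",np.degrees(np.arctan2(-n[1],-n[0])))
print("az x",np.degrees(np.arctan2(x[1],x[0])),"az y",np.degrees(np.arctan2(y[1],y[0])),"rim c", c-n*.015)
# pot: bright rim/floor region in top view
hsv=cv2.cvtColor(t,cv2.COLOR_BGR2HSV)
def yel(im):
    h=cv2.cvtColor(im,cv2.COLOR_BGR2HSV);return cv2.inRange(h,(20,120,60),(35,255,255))
for n,im,q in(("top",t,(135,225,66,66)),("side",s,(300,235,66,66))):
    x0,y0,w,h=q;m=yel(im)[y0:y0+h,x0:x0+w];print(n,"hood bbox",cv2.boundingRect(m),m.sum()/255)
# hood lugs, top px -> plane z=.007
L=np.array([(240,52),(97,122),(165,268),(306,195)])/6-.4+[135,225]
Q=np.array([plane("top",p,.007) for p in L]);print("lugs",Q.round(4),"centre",Q.mean(0),"len",np.linalg.norm(Q[0]-Q[2]),np.linalg.norm(Q[1]-Q[3]))
# bar: dark
m=(t[225:291,135:201].max(2)<75).astype(np.uint8);k,l,st,ce=cv2.connectedComponentsWithStats(m);i=1+st[1:,4].argmax();
r=cv2.minAreaRect(np.argwhere(l==i)[:,::-1].astype(np.float32));pc=np.array(r[0])+[135,225];print("bar",r,st[i],plane("top",pc,.098))
bx=cv2.boxPoints(r)+[135,225];B=np.array([plane("top",p,.098) for p in bx]);
for i in range(4):
    d=B[(i+1)%4]-B[i];print(np.linalg.norm(d),np.degrees(np.arctan2(d[1],d[0])))
d=Q[0]-Q[2];print("lug dir",np.degrees(np.arctan2(d[1],d[0])));d=Q[1]-Q[3];print(np.degrees(np.arctan2(d[1],d[0])))
# pot rim in crop: left 131,right 272, top 412-300, bottom 550-300 (x6)
for n,p,o in(("top",(203,182),(268,225)),("side",(575-396,397-300),(275,145))):
    print("pot",n,plane(n,np.array(p)/6-.4+o,.09), "w", 141/6)
E
```

```text
[194.1 156.6] [193.70089113 157.57768307] [234.6        221.76666667] [236.04067797 222.46779661] [0.6782 0.1186 0.1351] 0.0001
[169.26666667 171.43333333] [169.29742268 171.35      ] [250.93333333 247.76666667] [251.31875 247.175  ] [0.6443 0.185  0.1079] 0.0008
[186.76666667 195.76666667] [186.75978162 195.83257507] [271.43333333 239.6       ] [271.37555359 239.5996457 ] [0.5831 0.1402 0.0789] 0.0023
[211.6        182.26666667] [211.62260128 182.24946695] [255.43333333 215.6       ] [255.00862069 215.84913793] [0.6196 0.0721 0.1052] 0.0033
c [0.6313053  0.12897781 0.10678193] r [0.05571452 0.05749775 0.05676733 0.05808628]
n [-0.49219887  0.08731689  0.86609239] 29.992323038540103 az -10.059706289151066
az x -12.811889021552656 az y 77.61599477091346 rim c [0.63868829 0.12766806 0.09379054]
top hood bbox (14, 7, 40, 40) 722.0
side hood bbox (7, 11, 53, 53) 1006.0
lugs [[0.4796 0.1806 0.007 ]
 [0.4452 0.2467 0.007 ]
 [0.3777 0.2121 0.007 ]
 [0.4131 0.1472 0.007 ]] centre [0.4288853  0.19665434 0.007     ] len 0.10670235483951553 0.10458407695409941
bar ((29.60000228881836, 27.700000762939453), (6.640782356262207, 24.981992721557617), 18.434947967529297) [ 23  15  14  25 158] [0.42922507 0.19111295 0.098     ]
0.06504219889809172 -16.3922274401571
0.01754345539707322 -107.09020356671714
0.0650372308283257 163.53991342807
0.017466372692853924 72.92316379882438
lug dir -17.17968351583524
72.10642040950161
pot top [ 0.43050184 -0.17120442  0.09      ] w 23.5
pot side [ 0.43357966 -0.16619169  0.09      ] w 23.5
```

```bash
python3 - <<'E'
from h import *
t=cv2.imread("pics/top0.png");s=cv2.imread("pics/side0.png")
print(t[152:162,188:201].min(2)); print(s[216:228,229:242].min(2))
# pot: low saturation mask in both views
for n,im,(x0,y0,w,h) in(("top",t,(280,235,42,42)),("side",s,(285,148,38,50))):
    b=im[y0:y0+h,x0:x0+w].astype(int);m=((np.ptp(b,axis=2)<26)&(b.max(2)>70)).astype(np.uint8)
    m=cv2.morphologyEx(m,cv2.MORPH_OPEN,np.ones((3,3)));m=cv2.morphologyEx(m,cv2.MORPH_CLOSE,np.ones((5,5)))
    k,l,st,ce=cv2.connectedComponentsWithStats(m);i=1+st[1:,4].argmax();c=max(cv2.findContours((l==i).astype(np.uint8),0,1)[0],key=len)
    e=cv2.fitEllipse(c);print(n,st[i]+[x0,y0,0,0,0],"ell",np.array(e[0])+[x0,y0],e[1:])
    if n=="top":print(plane("top",np.array(e[0])+[x0,y0],.09), "exp diam px",np.linalg.norm(proj("top",np.array([.43,-.14,.09]))-proj("top",np.array([.43,-.202,.09]))))
print("tri", tri(np.array((203,182))/6-.4+[268,225],np.array((179,97))/6-.4+[275,145]))
D=np.array([(193.9,156.8),(169.3,171.35),(186.76,195.83),(211.62,182.25)])
z=[.108+.029,.108,.108-.029,.108]
Q=np.array([plane("top",p,h) for p,h in zip(D,z)]);print(Q,Q.mean(0));x=Q[0]-Q[2];y=Q[1]-Q[3];print(np.linalg.norm(x),np.linalg.norm(y),np.degrees(np.arctan2(x[1],x[0])),np.degrees(np.arctan2(y[1],y[0])))
E
```

```text
[[ 94  46  38  42  50  61  70  93 105 125 166 187 216]
 [120  32  28  22  16  27  25  22  34  44  71  96 130]
 [ 96  37  40  42  43  41  33  33  35  13  31  30  47]
 [ 90  38  46  42  43  38  27  42  43  41  37  30  22]
 [ 90  38  44  41  42 103 154 131  40  43  47  42  35]
 [ 85  36  32  44  39 116 179 144  42  46  46  40  37]
 [122  83  61  67  51  62  97  79  38  42  45  47  44]
 [175 171 167 170 173 150 125 110  56  41  39  42  44]
 [185 186 184 183 187 181 179 173 158 108  52  34  36]
 [184 186 183 189 190 192 184 182 179 176 156 114 131]]
[[ 74  79  79  77  74  70  65  75  88 103 112 114 116]
 [ 68  76  74  69  57  53  54  80 104 122 128 129 129]
 [ 71  69  72  58  45  41  41  65  99 122 131 131 131]
 [ 83  77  65  46  35  37  36  48  79 105 126 128 129]
 [ 89  81  60  39  41  50  51  47  66 107 125 129 132]
 [ 83  70  49  34  46  79  87  73  87 117 129 131 130]
 [ 77  60  39  35  54  91  99  88 103 124 130 132 128]
 [ 67  41  33  35  49  70  81  80 113 126 131 129 128]
 [ 52  38  29  34  36  45  53  80 116 131 129 127 123]
 [ 44  34  29  34  39  38  41  80 115 129 126 119 111]
 [ 43  29  27  32  35  35  40  74 114 129 122 112  93]
 [ 40  36  35  53  56  46  48  74 116 125 113 104  86]]
top [288 244  26  23 481] ell [300.50620651 254.75188637] ((22.356897354125977, 25.486310958862305), 112.08876037597656)
[ 0.43093041 -0.16871904  0.09      ] exp diam px 23.1901914601123
side [294 154  22  33 599] ell [303.79734802 169.53871727] ((20.694141387939453, 35.438785552978516), 5.609676361083984)
tri (array([ 0.43107876, -0.17205833,  0.08481024]), np.float64(0.0017637365844187102))
[[0.6799858  0.11792563 0.137     ]
 [0.64394104 0.18503064 0.108     ]
 [0.58203474 0.14046679 0.079     ]
 [0.61764797 0.07226669 0.108     ]] [0.63090239 0.12892244 0.108     ]
0.11604531029846368 0.11578875229040889 -12.959661937126175 76.87490145057518
```

```bash
cat >> h.py <<'E'
a=np.radians(-13);ca,sa=np.cos(a),np.sin(a);s3,c3=.5,np.cos(np.pi/6)
BX=np.array([c3*ca,c3*sa,s3]);BY=np.array([-sa,ca,0]);BZ=np.cross(BX,BY)
BO=np.array([.6382,.1272,.095])
def obs():
    o=bot.get_obs();return o["eef_pos"],Ro.from_quat(o["tool_rot"]),o
def go(X,y=None,z=None):   # print shift/turn in tool axes to TCP X, tool y, z
    p,R,o=obs();rv=np.zeros(3)
    if z is not None:
        z=np.array(z)/np.linalg.norm(z);y=np.array(y)-z*(z@np.array(y));y/=np.linalg.norm(y)
        rv=(R.inv()*Ro.from_matrix(np.c_[np.cross(y,z),y,z])).as_rotvec()
    print("rv",rv.round(4),"d",R.inv().apply(np.array(X)-p).round(4),"q",o["joint_pos"].round(3),"t",o["clock"],"w",o["grip_width"],"F",o["ft_force"].round(1))
E
python3 -c "
from h import *
go([.4307,-.171,.17],BY,[0,0,-1])"
```

```text
rv [-1.900e-03 -1.000e-04 -1.379e-01] d [-0.4634 -0.5054  0.0615] q [ 1.206  0.241  0.004  1.335 -0.     1.571] t 0.1 w 0.08543459797533055 F [-0.1  0.3  0.1]
```

```bash
R='[0,0,-0.138,-0.463,-0.505,0.03,0.085]'; python3 jog.py '[[0,0,-0.138,-0.463,-0.505,0.03,0.085],[0,0,-0.138,-0.463,-0.505,0.03,0.085],[0,0,-0.138,-0.463,-0.505,0.03,0.085],[0,0,-0.138,-0.463,-0.505,0.03,0.085],[0,0,-0.138,-0.463,-0.505,0.03,0.085],[0,0,-0.138,-0.463,-0.505,0.03,0.085],[0,0,-0.138,-0.463,-0.505,0.03,0.085],[0,0,-0.138,-0.463,-0.505,0.03,0.085],[0,0,-0.138,-0.463,-0.505,0.03,0.085],[0,0,-0.138,-0.463,-0.505,0.03,0.085]]'; python3 -c "
from h import *
go([.4307,-.171,.17],BY,[0,0,-1])"
```

```text
clock: 1.35
eef_pos: [0.4086, -0.1155, 0.2038]
tool_rot: [0.113, 0.994, 0.0, 0.0]
ft_force: [1.0, 1.6, 0.8]
grip_width: 0.0849
grasp_force: 0.0
rv [ 0.0004  0.0001 -0.0005] d [-0.034  -0.0491  0.0337] q [-0.276  0.107 -0.232  1.232  0.    -0.048] t 1.35 w 0.08494180628349193 F [1.  1.6 0.8]
```

```bash
python3 jog.py '[[0,0,0,-0.034,-0.049,0.03,0.085],[0,0,0,-0.034,-0.049,0.05,0.085],[0,0,0,-0.034,-0.049,0.06,0.085],[0,0,0,-0.034,-0.049,0.06,0.085]]'; python3 - <<'E'
from h import *
go([.4307,-.171,.041],BY,[0,0,-1])
t=bot.camera("top")[:,:,::-1];s=bot.camera("side")[:,:,::-1]
f=lambda im,x,y,w,h,k:cv2.resize(im[y:y+h,x:x+w],None,fx=k,fy=k,interpolation=cv2.INTER_CUBIC)
cv2.imwrite("pics/c.png",np.hstack([f(t,265,220,80,80,5),f(s,265,120,80,80,5)]))
E
```

```text
clock: 1.85
eef_pos: [0.4296, -0.168, 0.1433]
tool_rot: [0.113, 0.994, 0.0, -0.001]
ft_force: [-0.0, -0.0, 0.3]
grip_width: 0.0849
grasp_force: 0.0
rv [ 0.0004 -0.0023  0.0008] d [-0.002  -0.0027  0.1023] q [-0.373  0.227 -0.251  1.095  0.    -0.147] t 1.85 w 0.08492467740055548 F [-0.  -0.   0.3]
```

View pics/c.png

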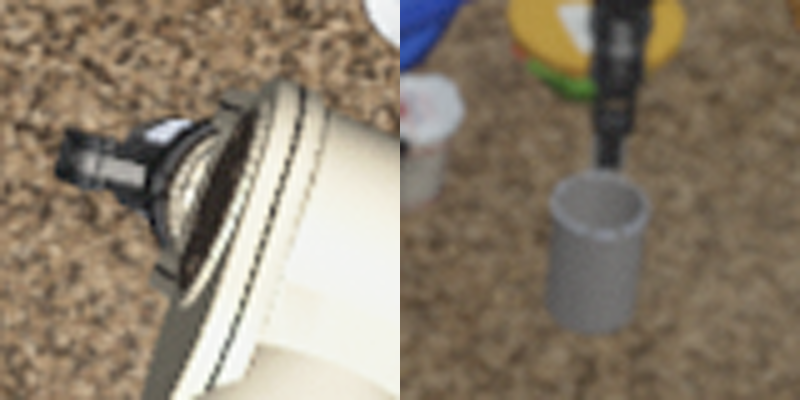

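The side view shows the fingers (crop 611) lined up with the pot mouth (crop 600). That offset is what the near finger's position should give. I'll descend and grip.

```bash
python3 jog.py '[[0,0,0,-0.001,-0.002,0.05,0.085],[0,0,0,-0.001,-0.002,0.1,0.085],[0,0,0,-0.001,-0.002,0.102,0.085],[0,0,0,-0.001,-0.002,0.102,0.085],[0,0,0,-0.001,-0.002,0.102,0.04],[0,0,0,-0.001,-0.002,0.102,0.04],[0,0,0,-0.001,-0.002,0.102,0.04],[0,0,0,-0.001,-0.002,0.102,0.04],[0,0,0,-0.001,-0.002,0.102,0.04]]'; python3 jog.py '[[0,0,0,0,0,-0.06,0.04],[0,0,0,0,0,-0.12,0.04],[0,0,0,0,0,-0.16,0.04],[0,0,0,0,0,-0.16,0.04],[0,0,0,0,0,-0.16,0.04]]'
python3 -c "
from h import *
go(BO+BZ*(.12),BY,-BZ)"
```

```text
clock: 3.08
eef_pos: [0.433, -0.1717, 0.0444]
tool_rot: [0.113, 0.994, -0.001, 0.002]
ft_force: [-0.1, 0.9, 6.8]
grip_width: 0.0597
grasp_force: 63.2
clock: 3.7
eef_pos: [0.4305, -0.1708, 0.2018]
tool_rot: [0.113, 0.994, 0.0, -0.0]
ft_force: [-1.1, -1.0, -1.3]
grip_width: 0.0595
grasp_force: 65.7
rv [-0.     -0.5238  0.    ] d [-0.0753  0.3371  0.0028] q [-0.378  0.184 -0.145  1.242 -0.    -0.151] t 3.7 w 0.059514104014888436 F [-1.1 -1.  -1.3]
```

```bash
python3 -c "
from h import *
go(BO+BZ*(.105),BY,-BZ)"; python3 jog.py '[[0,0,0,0,0.06,0,0.04],[0,0,0,0,0.12,0,0.04],[0,0,0,-0.01,0.18,0,0.04],[0,-0.15,0,-0.02,0.24,0,0.04],[0,-0.3,0,-0.04,0.3,0,0.04],[0,-0.45,0,-0.06,0.337,0.005,0.04],[0,-0.524,0,-0.083,0.337,0.01,0.04],[0,-0.524,0,-0.083,0.337,0.015,0.04],[0,-0.524,0,-0.083,0.337,0.015,0.04],[0,-0.524,0,-0.083,0.337,0.015,0.04]]'; python3 - <<'E'
from h import *
go(BO+BZ*(.105),BY,-BZ)
p,R,o=obs();print("pot bottom in base",np.c_[BX,BY,BZ].T@(p+R.apply([0,0,.044])-BO))
t=bot.camera("top")[:,:,::-1];s=bot.camera("side")[:,:,::-1]
cv2.imwrite("pics/top1.png",t);cv2.imwrite("pics/side1.png",s)
f=lambda im,x,y,w,h,k:cv2.resize(im[y:y+h,x:x+w],None,fx=k,fy=k,interpolation=cv2.INTER_CUBIC)
cv2.imwrite("pics/d.png",np.hstack([f(t,150,130,80,110,5),f(s,215,170,80,110,5)]))
E
```

```text
rv [-0.     -0.5238  0.    ] d [-0.0828  0.3371  0.0158] q [-0.378  0.184 -0.145  1.242 -0.    -0.151] t 3.7 w 0.059514104014888436 F [-1.1 -1.  -1.3]
clock: 4.95
eef_pos: [0.5877, 0.1381, 0.187]
tool_rot: [0.11, 0.96, -0.029, 0.257]
ft_force: [-0.7, 0.4, -1.0]
grip_width: 0.0595
grasp_force: 65.9
rv [-0.0006 -0.0004 -0.001 ] d [0.0013 0.0008 0.0005] q [ 0.373  0.171 -0.342  0.613 -0.287  0.536] t 4.95 w 0.0594789121503591 F [-0.7  0.4 -1. ]
pot bottom in base [ 0.00130506 -0.00079556  0.06150211]
```

View pics/d.png

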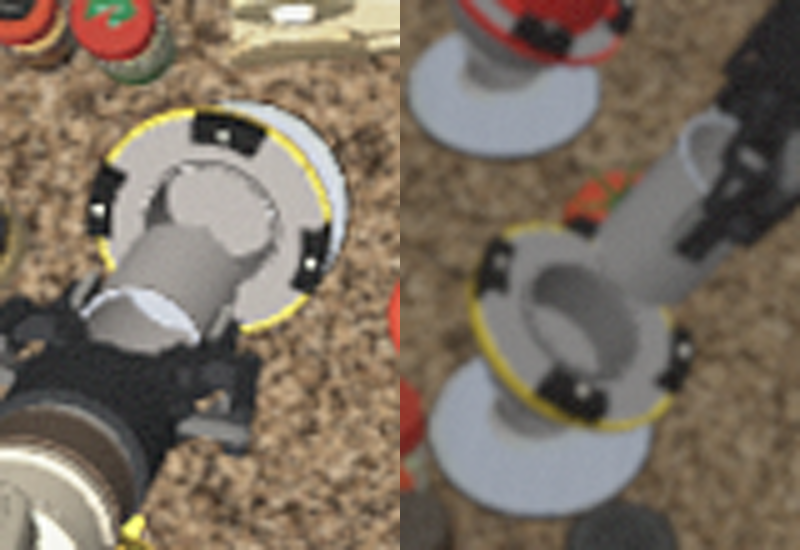

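Both views show the pot hanging above the mouth and roughly coaxial with it. I'll check the silhouette edges against the pose predicted from the tool.

```bash
python3 - <<'E'
from h import *
p,R,o=obs();ax=-R.apply([0,0,1])
off={"top":(150,130,0),"side":(215,170,400)}
for n in C:
    x0,y0,k=off[n]
    for lab,A,r in(("potbot",p-ax*.044,.030),("potz.08",p+ax*.036,.030)):
        o_,d=ray(n,proj(n,A));u=np.cross(ax,d);u/=np.linalg.norm(u)
        print(n,lab,[((proj(n,A+k2*r*u)-[x0,y0]+.4)*5+[k,0]).round(1) for k2 in(-1,1)])
    print(n,"neck",[((proj(n,BO+BZ*.008+v)-[x0,y0]+.4)*5+[k,0]).round(1) for v in(BY*.0345,-BY*.0345,BX*.0345,-BX*.0345)])
E
```

```text
top potbot [array([133.1, 237.5]), array([234.9, 298.1])]
top potz.08 [array([ 89.5, 301.8]), array([198.3, 365.9])]
top neck [array([144.2, 214.8]), array([269.7, 246.8]), array([217.7, 172.3]), array([196.4, 287.8])]
side potbot [array([681.1, 295.3]), array([598.3, 216.3])]
side potz.08 [array([765.6, 209.8]), array([679.3, 127.9])]
side neck [array([583.4, 361.3]), array([597.3, 266.2]), array([535.3, 286.3]), array([644.8, 339. ])]
```

```bash
python3 - <<'E'
import cv2,numpy as np
# scan lines across pot: print gray profile along rows (original px)
t=cv2.imread("pics/top1.png");s=cv2.imread("pics/side1.png")
print("top sat/val row 183",[(x,int(np.ptp(t[183,x].astype(int))),int(t[183,x].max())) for x in range(166,206)])
print("side row 215",[(x,int(np.ptp(s[215,x].astype(int))),int(s[215,x].max())) for x in range(248,292)])
E
```

```text
top sat/val row 183 [(166, 59, 188), (167, 57, 165), (168, 45, 153), (169, 41, 151), (170, 36, 135), (171, 98, 204), (172, 109, 233), (173, 28, 170), (174, 3, 139), (175, 5, 143), (176, 8, 155), (177, 9, 154), (178, 9, 160), (179, 8, 162), (180, 9, 162), (181, 9, 161), (182, 6, 162), (183, 11, 164), (184, 11, 164), (185, 6, 158), (186, 6, 156), (187, 9, 157), (188, 9, 154), (189, 10, 157), (190, 8, 149), (191, 8, 145), (192, 10, 146), (193, 10, 142), (194, 8, 139), (195, 5, 132), (196, 7, 133), (197, 7, 128), (198, 4, 109), (199, 4, 106), (200, 5, 101), (201, 6, 115), (202, 7, 151), (203, 10, 187), (204, 11, 189), (205, 10, 188)]
side row 215 [(248, 27, 87), (249, 14, 55), (250, 4, 42), (251, 2, 39), (252, 3, 38), (253, 1, 44), (254, 6, 80), (255, 6, 109), (256, 4, 119), (257, 4, 124), (258, 3, 123), (259, 5, 126), (260, 1, 125), (261, 2, 124), (262, 0, 125), (263, 3, 124), (264, 1, 126), (265, 1, 123), (266, 2, 123), (267, 2, 125), (268, 3, 120), (269, 2, 108), (270, 3, 99), (271, 3, 100), (272, 4, 90), (273, 2, 74), (274, 3, 52), (275, 3, 46), (276, 7, 40), (277, 1, 39), (278, 2, 39), (279, 2, 38), (280, 1, 44), (281, 3, 50), (282, 5, 57), (283, 1, 52), (284, 2, 47), (285, 2, 41), (286, 2, 34), (287, 6, 33), (288, 7, 42), (289, 22, 65), (290, 30, 93), (291, 39, 111)]
```

```bash
python3 jog.py '[[0,0,0,0.001,0.001,0.03,0.04],[0,0,0,0.001,0.001,0.05,0.04],[0,0,0,0.001,0.001,0.058,0.04],[0,0,0,0.001,0.001,0.064,0.04],[0,0,0,0.001,0.001,0.07,0.04],[0,0,0,0.001,0.001,0.07,0.04]]'; python3 - <<'E'
from h import *
p,R,o=obs();print("pot bottom in base",np.c_[BX,BY,BZ].T@(p+R.apply([0,0,.044])-BO), "F tool",R.inv().apply(o["ft_force"]))
t=bot.camera("top")[:,:,::-1];s=bot.camera("side")[:,:,::-1]
f=lambda im,x,y,w,h,k:cv2.resize(im[y:y+h,x:x+w],None,fx=k,fy=k,interpolation=cv2.INTER_CUBIC)
cv2.imwrite("pics/e.png",np.hstack([f(t,155,140,70,70,5.6),f(s,215,190,70,70,5.6)]))
E
```

```text
clock: 5.8
eef_pos: [0.6235, 0.1312, 0.1295]
tool_rot: [0.11, 0.959, -0.03, 0.261]
ft_force: [1.4, -2.5, 2.3]
grip_width: 0.0594
grasp_force: 64.8
pot bottom in base [ 0.00438261  0.00058486 -0.00655677] F tool [-2.86522688 -2.06032294 -1.00524213]
```

View pics/e.png

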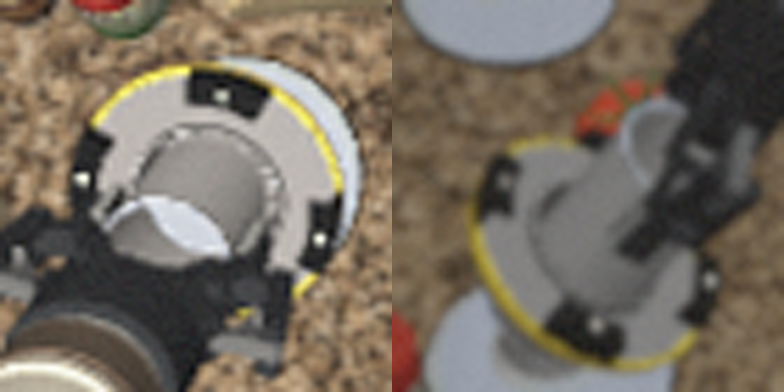

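The pot has entered the neck and the forces are low, so I'll carry on down slowly.

```bash
python3 jog.py '[[0,0,0,0,0,0.005,0.04],[0,0,0,0,0,0.01,0.04],[0,0,0,0,0,0.015,0.04],[0,0,0,0,0,0.018,0.04],[0,0,0,0,0,0.018,0.04]]'; python3 - <<'E'
from h import *
p,R,o=obs();print("pot bottom in base",np.c_[BX,BY,BZ].T@(p+R.apply([0,0,.044])-BO), "F tool",R.inv().apply(o["ft_force"]),"tilt err",np.degrees(R.apply([0,0,1])@np.c_[BX,BY,BZ]))
E
```

```text
clock: 6.52
eef_pos: [0.6325, 0.1288, 0.1123]
tool_rot: [0.111, 0.959, -0.03, 0.26]
ft_force: [5.6, -5.1, 2.7]
grip_width: 0.0594
grasp_force: 64.8
pot bottom in base [ 0.00381774  0.00019637 -0.02602739] F tool [-7.09774813 -3.71440391  0.97246762] tilt err [  0.3600481   -0.09061937 -57.29457656]
```

```bash
python3 jog.py '[[0,0,0,-0.002,-0.001,0.002,0.04],[0,0,0,-0.002,-0.001,0.005,0.04],[0,0,0,-0.002,-0.001,0.007,0.04],[0,0,0,-0.002,-0.001,0.009,0.04],[0,0,0,-0.002,-0.001,0.009,0.04]]'; python3 - <<'E'
from h import *
p,R,o=obs();print("pot bottom in base",np.c_[BX,BY,BZ].T@(p+R.apply([0,0,.044])-BO), "F tool",R.inv().apply(o["ft_force"]),"tilt err",np.degrees(R.apply([0,0,1])@np.c_[BX,BY,BZ]))
E
```

```text
clock: 7.15
eef_pos: [0.6359, 0.1277, 0.106]
tool_rot: [0.109, 0.959, -0.029, 0.259]
ft_force: [-9.9, -3.3, 17.7]
grip_width: 0.0596
grasp_force: 66.6
pot bottom in base [ 3.55319031e-03 -6.40760598e-05 -3.33036060e-02] F tool [ -1.16937179  -5.48175302 -19.76921365] tilt err [ 1.81459911e-01 -1.45117470e-03 -5.72954921e+01]
```

```bash
python3 jog.py '[[0,0,0,0,0,0,0.07],[0,0,0,0,0,0,0.07],[0,0,0,0,0,0,0.07],[0,0,0,0,0,-0.03,0.075],[0,0,0,0,0,-0.07,0.08],[0,0,0,0,0,-0.12,0.08],[0,0,0,0,0,-0.15,0.08],[0,0,0,0.05,0,-0.17,0.08],[0,0,0,0.10,0,-0.17,0.08],[0,0,0,0.10,0,-0.17,0.08]]'; python3 - <<'E'
from h import *
by=np.radians(-17+90);go([.429,.195,.2],[np.cos(by),np.sin(by),0],[0,0,-1])
t=bot.camera("top")[:,:,::-1];s=bot.camera("side")[:,:,::-1]
cv2.imwrite("pics/top2.png",t);cv2.imwrite("pics/side2.png",s)
f=lambda im,x,y,w,h,k:cv2.resize(im[y:y+h,x:x+w],None,fx=k,fy=k,interpolation=cv2.INTER_CUBIC)
cv2.imwrite("pics/f.png",np.hstack([f(t,155,140,70,70,5.6),f(s,215,180,70,70,5.6)]))
E
```

```text
clock: 8.4
eef_pos: [0.4636, 0.1654, 0.1966]
tool_rot: [0.107, 0.961, -0.031, 0.254]
ft_force: [0.7, 0.6, 0.6]
grip_width: 0.0801
grasp_force: 0.0
rv [0.0135 0.517  0.0734] d [ 0.0333  0.0212 -0.023 ] q [ 0.562 -0.021 -0.517  0.696 -0.361  0.714] t 8.4 w 0.08014432931734385 F [0.7 0.6 0.6]
```

View pics/f.png

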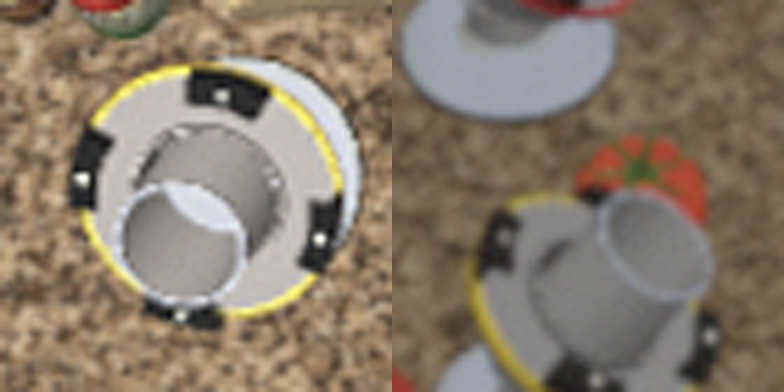

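The pot is nested: its rim ellipse is at crop (181,244) in the top view and (655,245) in the side view. I'll triangulate the rim to check where the base is.

```bash
python3 - <<'E'
from h import *
X,e=tri(np.array([181.5,244])/5.6-.4+[155,140],np.array([263,245.5])/5.6-.4+[215,180])
print(X,e,"pot rim centre in base",np.c_[BX,BY,BZ].T@(X-BO))
T=plane("top",np.array([181.5,244])/5.6-.4+[155,140],(BO+BZ*.056)[2]);print(np.c_[BX,BY,BZ].T@(T-BO))
# hood: vertical extents; bar ends in side image
s=cv2.imread("pics/side0.png");m=(s[235:265,300:360].max(2)<70).astype(np.uint8);k,l,st,ce=cv2.connectedComponentsWithStats(m);i=1+st[1:,4].argmax();print(st[i],ce[i]+[300,235],proj("side",np.array([.429,.195,.083])))
E
```

```text
[0.61120926 0.13303984 0.13896351] 0.0012124852853461752 pot rim centre in base [-0.00193149 -0.00038143  0.05187984]
[-0.00044694 -0.001058    0.05625804]
[ 19  10  25  14 241] [331.63070539 251.06224066] [332.0626329  249.43205407]
```

```bash
python3 jog.py '[[0,0.18,0,0.033,0.021,-0.023,0.05],[0.01,0.36,0.04,0.033,0.021,-0.023,0.05],[0.0135,0.517,0.0734,0.033,0.021,-0.023,0.05],[0.0135,0.517,0.0734,0.033,0.021,-0.023,0.05],[0.0135,0.517,0.0734,0.033,0.021,-0.023,0.05]]'; python3 - <<'E'
from h import *
by=np.radians(-17+90);go([.429,.195,.071],[np.cos(by),np.sin(by),0],[0,0,-1])
E
```

```text
clock: 9.12
eef_pos: [0.4348, 0.1954, 0.2037]
tool_rot: [0.15, 0.989, 0.002, 0.004]
ft_force: [0.3, -1.0, 0.2]
grip_width: 0.0504
grasp_force: 0.0
rv [ 0.0061  0.0078 -0.0044] d [ 0.0065 -0.0029  0.1326] q [ 4.230e-01  2.010e-01 -1.180e-01  1.241e+00 -1.000e-03  7.240e-01] t 9.125 w 0.05039261796665502 F [ 0.3 -1.   0.2]
```

```bash
python3 jog.py '[[0,0,0,0,0,0.06,0.05],[0,0,0,0,0,0.09,0.05],[0,0,0,0,0,0.09,0.05]]'; python3 - <<'E'
from h import *
by=np.radians(-17+90);go([.429,.195,.071],[np.cos(by),np.sin(by),0],[0,0,-1])
E
```

```text
clock: 9.5
eef_pos: [0.4321, 0.1954, 0.1123]
tool_rot: [0.149, 0.989, 0.001, 0.002]
ft_force: [0.9, -0.3, -0.7]
grip_width: 0.05
grasp_force: 0.0
rv [ 0.0028  0.0035 -0.0023] d [ 0.003  -0.0014  0.0413] q [ 0.425  0.277 -0.274  1.015 -0.     0.724] t 9.5 w 0.049988391871175264 F [ 0.9 -0.3 -0.7]
```

```bash
python3 jog.py '[[0,0,0,0.001,-0.001,0.03,0.05],[0,0,0,0.001,-0.001,0.041,0.05],[0,0,0,0.001,-0.001,0.041,0.05],[0,0,0,0.001,-0.001,0.041,0.05],[0,0,0,0.001,-0.001,0.041,0.0],[0,0,0,0.001,-0.001,0.041,0.0],[0,0,0,0.001,-0.001,0.041,0.0],[0,0,0,0.001,-0.001,0.041,0.0]]'; python3 - <<'E'
from h import *
by=np.radians(-17+90);go([.429,.195,.071],[np.cos(by),np.sin(by),0],[0,0,-1])
E
```

```text
clock: 10.5
eef_pos: [0.4347, 0.1958, 0.0737]
tool_rot: [0.15, 0.989, 0.003, 0.004]
ft_force: [0.5, 0.3, 5.5]
grip_width: 0.0119
grasp_force: 60.9
rv [ 0.007   0.0078 -0.0037] d [ 0.0052 -0.0025  0.0027] q [ 0.423  0.321 -0.328  0.911  0.     0.724] t 10.5 w 0.011867848189666389 F [0.5 0.3 5.5]
```

```bash
python3 jog.py '[[0,0,0,0,0,-0.05,0.0],[0,0,0,0,0,-0.1,0.0],[0,0,0,0,0,-0.14,0.0],[0,0,0,0,0,-0.14,0.0],[0,0,0,0,0,-0.14,0.0]]'; cat >> h.py <<'E'
def hood(h,th,dx=0,dy=0,off=.0052):
    t=np.radians(th);hy=-np.sin(t)*BX+np.cos(t)*BY;hx=np.cos(t)*BX+np.sin(t)*BY
    go(BO+BX*dx+BY*dy+BZ*h+hx*off+BZ*.0737,hy,-BZ)
def where(off=.0052):
    p,R,o=obs();B=np.c_[BX,BY,BZ];H=p+R.apply([off,0,.0737]);M=B.T@R.as_matrix()
    print("hood c in base",(B.T@(H-BO)).round(4),"ang",np.degrees(np.arctan2(-M[1,0],-M[0,0])).round(1),"tilt xy deg",np.degrees(M[:2,2]).round(2),"F tool",R.inv().apply(o["ft_force"]).round(1),"T",R.inv().apply(o["ft_torque"]).round(2),"q",o["joint_pos"].round(2),"t",o["clock"],"w",o["grip_width"].round(4))
E
python3 -c "
from h import *
hood(.08,44);where()"
```

```text
clock: 11.12
eef_pos: [0.4321, 0.1947, 0.2117]
tool_rot: [0.15, 0.989, 0.002, 0.003]
ft_force: [0.3, 0.4, -2.0]
grip_width: 0.0119
grasp_force: 60.0
rv [ 0.1858 -0.5005 -0.8232] d [-0.1433 -0.0052 -0.0176] q [ 0.423  0.194 -0.107  1.264  0.     0.723] t 11.125 w 0.011914096747351005 F [ 0.3  0.4 -2. ]Traceback (most recent call last):
  File "<string>", line 3, in <module>
    hood(.08,44);where()
                 ~~~~~^^
  File "h.py", line 34, in where
    print("hood c in base",(B.T@(H-BO)).round(4),"ang",np.degrees(np.arctan2(-M[1,0],-M[0,0])).round(1),"tilt xy deg",np.degrees(M[:2,2]).round(2),"F tool",R.inv().apply(o["ft_force"]).round(1),"T",R.inv().apply(o["ft_torque"]).round(2),"q",o["joint_pos"].round(2),"t",o["clock"],"w",o["grip_width"].round(4))
                                                                                                                                                                                                                                                                                            ^^^^^^^^^^^^^^^^^^^^^
AttributeError: 'float' object has no attribute 'round'
```

```bash
sed -i 's/o\["grip_width"\].round(4)/round(o["grip_width"],4)/' h.py; python3 jog.py '[[0.031,-0.083,-0.137,0,0,-0.02,0],[0.062,-0.167,-0.274,0,0,-0.03,0],[0.093,-0.25,-0.412,0,0,-0.03,0],[0.124,-0.334,-0.549,-0.03,0,-0.03,0],[0.155,-0.417,-0.686,-0.06,-0.003,-0.025,0],[0.186,-0.5,-0.823,-0.1,-0.005,-0.02,0],[0.186,-0.5,-0.823,-0.143,-0.005,-0.0176,0],[0.186,-0.5,-0.823,-0.143,-0.005,-0.0176,0],[0.186,-0.5,-0.823,-0.143,-0.005,-0.0176,0],[0.186,-0.5,-0.823,-0.143,-0.005,-0.0176,0]]'; python3 - <<'E'
from h import *
hood(.08,44);where()
t=bot.camera("top")[:,:,::-1];s=bot.camera("side")[:,:,::-1]
cv2.imwrite("pics/top3.png",t);cv2.imwrite("pics/side3.png",s)
f=lambda im,x,y,w,h,k:cv2.resize(im[y:y+h,x:x+w],None,fx=k,fy=k,interpolation=cv2.INTER_CUBIC)
cv2.imwrite("pics/g.png",np.hstack([f(t,145,130,80,100,5),f(s,215,155,80,100,5)]))
# predicted lug tip centres & hood body silhouettes in crop px
p,R,o=obs();H=p+R.apply([.0052,0,.0737])
for n,(x0,y0,k) in {"top":(145,130,0),"side":(215,155,400)}.items():
    for l,v in(("+x",[-1,0,0]),("-x",[1,0,0]),("+y",[0,1,0]),("-y",[0,-1,0])):
        print(n,l,((proj(n,H+R.apply(np.array(v)*.052+[0,0,-.0035]))-[x0,y0]+.4)*5+[k,0]).round(1))
E
```

```text
clock: 12.38
eef_pos: [0.5667, 0.1481, 0.2305]
tool_rot: [-0.258, 0.931, -0.123, 0.227]
ft_force: [0.3, 0.5, -0.8]
grip_width: 0.0116
grasp_force: 59.9
rv [ 0.0005 -0.0002  0.0006] d [ 0.0002 -0.0007  0.0008] q [ 0.41   0.103 -0.299  0.734 -0.301 -0.199] t 12.375 w 0.011599468329801469 F [ 0.3  0.5 -0.8]
hood c in base [-0.0004  0.0007  0.0808] ang 44.0 tilt xy deg [-0.03  0.01] F tool [-0.2  0.6  0.8] T [-0.5   0.5   0.07] q [ 0.41  0.1  -0.3   0.73 -0.3  -0.2 ] t 12.375 w 0.0116
top +x [135.8 203.2]
top -x [251.9 369.9]
top +y [112.3 332.1]
top -y [279.3 242.2]
side +x [595.9 330.1]
side -x [729.8 290.7]
side +y [718.1 392. ]
side -y [612.9 229.6]
```

View pics/g.png

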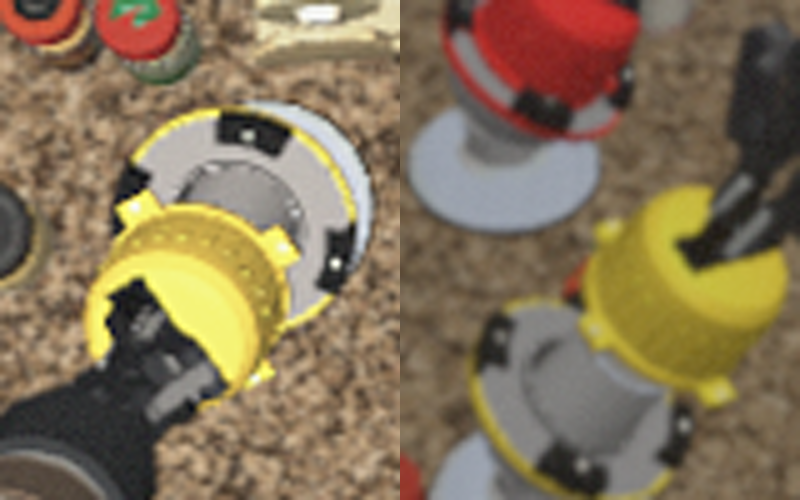

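The hood lugs appear at top (138,208) and (281,247), and side (596,330), (609,231) and (718,392). All are within 1 px of the prediction and point into the gaps, so I'll lower along the axis with a 1.5 mm upslope trim.

```bash
python3 -c "
from h import *
hood(.02,44,.0015)"; python3 jog.py '[[0,0,0,-0.001,0.001,0.02,0],[0,0,0,-0.001,-0.002,0.04,0],[0,0,0,-0.001,-0.002,0.055,0],[0,0,0,-0.001,-0.002,0.061,0],[0,0,0,-0.001,-0.002,0.061,0]]'; python3 -c "
from h import *
hood(.0,44,.0015);where()"
```

```text
rv [0.0001 0.0014 0.0002] d [-0.     -0.0015  0.0613] q [ 0.41   0.103 -0.298  0.734 -0.302 -0.199] t 12.475 w 0.01187405246488964 F [-1.  -0.3 -0.7]
clock: 13.1
eef_pos: [0.5991, 0.1399, 0.1795]
tool_rot: [-0.258, 0.931, -0.123, 0.228]
ft_force: [-0.2, 0.0, -1.9]
grip_width: 0.0118
grasp_force: 59.9
rv [-0.0003  0.001  -0.0005] d [0.0011 0.0011 0.02  ] q [ 0.368  0.199 -0.33   0.595 -0.284 -0.237] t 13.1 w 0.011817676647015024 F [-0.2  0.  -1.9]
hood c in base [0.0031 0.     0.02  ] ang 44.0 tilt xy deg [0.05 0.03] F tool [0.8 0.7 1.5] T [-0.43  0.42  0.01] q [ 0.37  0.2  -0.33  0.59 -0.28 -0.24] t 13.1 w 0.0118
```

```bash
python3 jog.py '[[0,0,0,0.001,0.001,0.006,0],[0,0,0,0.001,0.001,0.010,0],[0,0,0,0.001,0.001,0.014,0],[0,0,0,0.001,0.001,0.016,0],[0,0,0,0.001,0.001,0.016,0]]'; python3 -c "
from h import *
hood(.0,44,.0015);where()"
```

```text
clock: 13.72
eef_pos: [0.6059, 0.1383, 0.165]
tool_rot: [-0.258, 0.931, -0.123, 0.228]
ft_force: [0.2, 0.7, -1.7]
grip_width: 0.0121
grasp_force: 59.9
rv [-0.0005  0.0012 -0.0008] d [0.0002 0.0003 0.0039] q [ 0.36   0.225 -0.339  0.557 -0.281 -0.245] t 13.725 w 0.012071230759347604 F [ 0.2  0.7 -1.7]
hood c in base [ 0.0019 -0.      0.0039] ang 44.0 tilt xy deg [0.07 0.03] F tool [0.1 1.1 1.5] T [-0.44  0.48 -0.01] q [ 0.36  0.22 -0.34  0.56 -0.28 -0.24] t 13.725 w 0.0121
```

Passing over the neck with no contact. Next I'll press gently to the rim.

```bash
python3 jog.py '[[0,0,0,0,0,0.002,0],[0,0,0,0,0,0.004,0],[0,0,0,0,0,0.005,0],[0,0,0,0,0,0.006,0],[0,0,0,0,0,0.006,0],[0,0,0,0,0,0.006,0]]'; python3 -c "
from h import *
hood(.0,44,.0015);where()"
```

```text
clock: 14.48
eef_pos: [0.6078, 0.1377, 0.162]
tool_rot: [-0.258, 0.931, -0.124, 0.229]
ft_force: [-14.7, -1.4, 13.9]
grip_width: 0.0122
grasp_force: 62.9
rv [-0.0008  0.0021 -0.0002] d [0.0002 0.0006 0.0003] q [ 0.358  0.23  -0.342  0.548 -0.28  -0.248] t 14.475 w 0.012200359796265206 F [-14.7  -1.4  13.9]
hood c in base [ 0.0022 -0.0002  0.0003] ang 44.0 tilt xy deg [0.12 0.05] F tool [  6.9   0.3 -19. ] T [-0.67  1.57  0.05] q [ 0.36  0.23 -0.34  0.55 -0.28 -0.25] t 14.475 w 0.0122
```

Seated flat with 19 N. I'll ease the press a little and turn clockwise about the hood axis.

```bash
python3 jog.py '[[0,0,0,0,0,-0.001,0],[0,0,0.1,0,-0.0005,-0.002,0],[0,0,0.2,0.0001,-0.001,-0.002,0],[0,0,0.3,0.0002,-0.0015,-0.002,0],[0,0,0.4,0.0004,-0.002,-0.002,0],[0,0,0.5,0.0006,-0.0025,-0.002,0],[0,0,0.6,0.0009,-0.0029,-0.002,0],[0,0,0.6,0.0009,-0.0029,-0.002,0]]'; python3 -c "
from h import *
hood(.0,0,.0015);where()"
```

```text
clock: 15.48
eef_pos: [0.6087, 0.1353, 0.163]
tool_rot: [0.028, 0.965, -0.05, 0.255]
ft_force: [-1.3, 1.0, 1.5]
grip_width: 0.0116
grasp_force: 60.2
rv [0.0012 0.0026 0.1683] d [ 0.0011 -0.0011  0.0005] q [ 0.352  0.229 -0.341  0.548 -0.277  0.346] t 15.475 w 0.011628798193949142 F [-1.3  1.   1.5]
hood c in base [0.0026 0.0005 0.0005] ang 9.6 tilt xy deg [0.14 0.08] F tool [ 0.4  0.8 -2.1] T [-0.18  0.54  0.01] q [ 0.35  0.23 -0.34  0.55 -0.28  0.35] t 15.475 w 0.0116
```

```bash
python3 jog.py '[[0,0,0.08,0,-0.0004,0.0005,0],[0,0,0.15,0,-0.0008,0.0005,0],[0,0,0.19,0.0001,-0.001,0.0005,0],[0,0,0.21,0.0001,-0.001,0.0005,0],[0,0,0.21,0.0001,-0.001,0.0005,0]]'; python3 -c "
from h import *
hood(.0,0,.0015);where()"
```

```text
clock: 16.1
eef_pos: [0.6085, 0.1338, 0.163]
tool_rot: [0.128, 0.957, -0.024, 0.259]
ft_force: [-5.7, -1.4, 6.3]
grip_width: 0.0119
grasp_force: 62.8
rv [ 0.0003  0.0026 -0.0395] d [0.0009 0.0002 0.0004] q [ 0.35   0.228 -0.343  0.547 -0.277  0.552] t 16.1 w 0.011910407470389787 F [-5.7 -1.4  6.3]
hood c in base [ 0.0026 -0.      0.0004] ang -2.3 tilt xy deg [0.15 0.01] F tool [ 1.3 -2.7 -8.1] T [ 0.29  0.59 -0.91] q [ 0.35  0.23 -0.34  0.55 -0.28  0.55] t 16.1 w 0.0119
```

```bash
python3 jog.py '[[0,0,0.03,0,0,0,0],[0,0,0.03,0,0,0,0],[0,0,0.03,0,0,0,0]]'; python3 -c "
from h import *
where()"; python3 jog.py '[[0,0,0,0,0,0,0.03],[0,0,0,0,0,0,0.04],[0,0,0,0,0,0,0.04],[0,0,0,0,0,-0.03,0.04],[0,0,0,0,0,-0.08,0.04],[0,0,0,0,0,-0.12,0.04],[0,0,0,0.06,0,-0.12,0.04],[0,0,0,0.12,0,-0.12,0.04],[0,0,0,0.12,0,-0.12,0.04]]'; python3 - <<'E'
from h import *
t=bot.camera("top")[:,:,::-1];s=bot.camera("side")[:,:,::-1]
f=lambda im,x,y,w,h,k:cv2.resize(im[y:y+h,x:x+w],None,fx=k,fy=k,interpolation=cv2.INTER_CUBIC)
cv2.imwrite("pics/i.png",np.hstack([f(t,150,140,80,100,5),f(s,210,175,80,100,5)]))
E
```

```text
clock: 16.48
eef_pos: [0.6079, 0.1334, 0.1628]
tool_rot: [0.142, 0.955, -0.021, 0.259]
ft_force: [-7.5, -2.3, 6.3]
grip_width: 0.0122
grasp_force: 67.8
hood c in base [ 0.0021 -0.0005  0.0005] ang -3.9 tilt xy deg [ 0.11 -0.06] F tool [ 2.4 -4.1 -8.9] T [ 0.74  0.78 -1.31] q [ 0.35  0.23 -0.34  0.55 -0.28  0.58] t 16.475 w 0.0122
clock: 17.6
eef_pos: [0.4453, 0.178, 0.2013]
tool_rot: [0.141, 0.956, -0.022, 0.255]
ft_force: [1.0, -0.7, 0.3]
grip_width: 0.0401
grasp_force: 0.0
```

View pics/i.png

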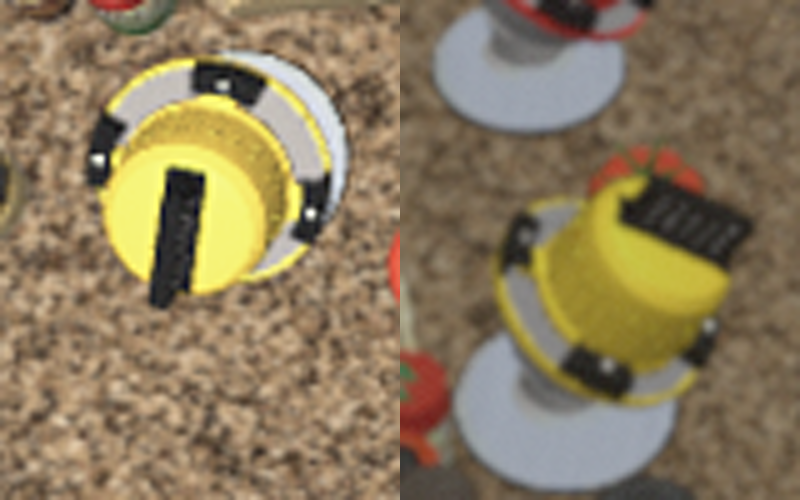

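The hood sits flat, its bar points along base x (top crop (185,175) to (162,300)), and all four lugs are hidden under the claws. The gripper is clear, so I'll hand it in.

```bash
python3 -c "
from workcell import bot
print(bot.job_done())"
```

```text
the job is handed in; nothing more can be done
None
```

I handed the job in at about 18 s on the robot's clock: the pot is down in the well, the hood is flat and turned clockwise until the torque showed its stops, and the gripper is clear; no pass or fail result came back.

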